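# Take the work lantern down and telescope the lamp arm in

## Task

The bench lamp is being put away. Lift the lantern up off the hook of the lamp arm and stand it upright on the bench, then shorten the telescoping arm all the way: push its outer tube in towards the post, pinching the two spring button pins flush each time they catch in a pair of holes, until both have popped out through the last pair. Do not drop the lantern, leave the things lying round the stand where they are, and let go of everything at the end.

Things in the scene. Friction and masses are not known exactly. Their poses are not given: they have to be found in the camera images.
- lamp_stand: Lamp stand, fixed: dark round foot (176 mm across, 42 mm high), 25 mm steel post, and on it a dark block (44 mm square, top at z = 0.277) from which the arm runs out level along the stand's own -y, its centre line 250 mm above the bench. Origin: centre of the foot's underside, z up. The arm: a fixed 27 mm square steel inner tube, ending 180 mm from the post axis, inside the sliding outer tube.
- outer_tube (a joint): How far the outer tube is pushed in towards the post (along the stand's +y), m. The pins are centred in the four pairs of holes at 0, 0.030, 0.060 and 0.090 (the last), with about 2 mm of play either way; hard stop at 0.094. It starts anywhere from 0 to 0.050: caught in a pair of holes, or left between two with the pins pressed in under the wall. Free of the pins it slides with about 2 N.
- tube_inner_end (a point): Centre of the outer tube's end nearer the post, on the arm's centre line; moves with the tube (120 mm from the post axis at joint value 0). Aluminium tube, 34 mm square outside, walls 2 mm, 160 mm long. Four pairs of 14 mm holes in its two upright sides, 30, 60, 90 and 120 mm from this end. This end has a black ferrule 10 mm long, 38 mm square; the other an end cap and the hook.
- pin_near (a joint): Spring button pin on the stand's own -x side (towards the robot), m pressed in: 0 = fully out, 7 mm proud of the tube's side; 0.007 = flush; 0.009 = under the wall between holes. 12 mm thick, domed; 1.4 N when out, 2.8 N flush. Out or half pressed it locks the tube; with both flush the tube starts at about 8 N. At the next holes they pop out and lock it again, unless a finger covers them.
- pin_far (a joint): The same pin on the stand's own +x side.
- pin_mid (a point): Point on the arm's centre line midway between the two pins: 150 mm from the post axis along the stand's -y, 250 mm above the bench. It belongs to the stand: the pins stay there while the tube slides past them. Standing out, the pin ends are 24 mm from it along the stand's -x and +x (48 mm over both pins, 34 mm over the tube's sides).
- hook_tip (a point): Top end of the hook, 260 mm from the tube's inner end along the arm and 20 mm above its centre line; moves with the tube. The hook is an 8 mm steel rod on the arm's centre line that leaves the tube's end cap (face 92 mm inwards of this point; the cap reaches 19 mm above the centre line), runs level and turns up over its last 13 mm. The lantern hangs somewhere on the level part.
- lantern: Cordless lantern, about 0.34 kg, 84 mm across, 184 mm high in all, hanging on the hook by its stiff black handle. Black rubber foot, white lamp glass with guard bars, black cap whose top is 120 mm up. Origin: centre of its underside; z up along its axis; the handle's bar runs along its x, which starts nearly parallel to the stand's x.
- lantern_handle (a point): Centre of the underside of the handle's bar, 175 mm above the lantern's underside. The bar is 9 mm thick; two straps run down from its ends to the cap (outer faces 52 mm apart along the lantern's x, each 9 mm thick, 16 mm wide along y). The opening under the bar is 55 mm high: the handle clears the hook if lifted 20 to 42 mm and moved outwards along the arm, past the tip.
- offcut_b: Softwood offcut 64 x 210 x 38 mm lying beside the stand; bystander. Origin: centre of its underside, long side along its y.
- tape_measure: Pocket tape measure 37 x 91 x 66 mm; bystander. Origin: centre of its underside.
- screw_jar: Glass jar of screws with a red lid, 66 mm across, 88 mm high, on the robot's side of the arm (not the jars at the back of the bench); bystander. Origin: centre of its underside.
- screwdriver_stub: Short black screwdriver 32 x 101 x 26 mm; bystander. Origin: centre of its underside.
Things that resemble listed ones, but are neither listed nor needed, are in the scene too. Of the things like the lantern, leave any that is turquoise; of the rest the smaller one is meant.

How it is judged:
On the way, in this order (a step that is already met when the one before it is completed fails the run):
1. the lantern is off the hook and stands on the bench (height (world z) of lantern below 0.006 m and angle between lantern's own z axis and vertical below 0.12 rad and contact force between lantern and lamp_stand below 0.1 N), for 0.2 s.
2. the arm is at its shortest, both pins out through the last pair of holes (value of joint outer_tube above 0.0865 m and value of joint each of pin_near, pin_far below 0.0025 m), for 0.2 s.
At the end, for the whole second after the job is handed in: The outer tube is pushed in by at least 86.5 mm, both pins stand out through its last pair of holes (pressed in by less than 2.5 mm), and the lantern stands at rest and upright (within 0.12 rad) on the bench, its underside within 6 mm of the bench top, not touching the lamp stand or its arm (all of step 1 and all of step 2 and linear speed of lantern below 0.03 m/s).
It fails at once if the lantern was dropped (falling faster than 0.6 m/s with no finger on it) (linear speed of lantern above 0.6 m/s and contact force between the fingers and lantern below 0.1 N).
It fails at once if the lantern was tipped over (angle between lantern's own z axis and vertical above 0.8 rad).
It fails at once if a thing lying by the stand was moved by more than 25 mm or tipped over (distance of any of offcut_b, tape_measure, screw_jar, screwdriver_stub from where it was at the start of the episode above 0.025 m or angle between any of screw_jar, tape_measure's own z axis and vertical above 0.5 rad).
It also fails if it takes over 64 s, if anything falls off the work surface, if the arm or the gripper's body presses on something with over 40 N, if the wrist force passes 120 N, or if a joint passes its speed limit or range.

## Robot

A 6-joint arm with a two-finger parallel gripper is mounted at the origin on a cart in front of the work surface, level with it; the furniture and walls round the work are solid. World frame = base frame: x ahead of the robot, y to its left, z up, the work surface at z = 0. Lengths are in m, angles in rad, forces in N, time in s.
With the tool pointing down it reaches from about 0.375 to 0.9 m from the base axis. Payload 3.1 kg.
Tool frame: the origin (TCP) lies between the finger pads; the fingertips stand manip.finger_overhang ahead of it and the grasp point (between the pads) lies 5 mm behind it (manip.finger_overhang is the distance from the TCP to the fingertips, in m); z points along the fingers, y is the line along which they close (so a half turn about z gives the same grasp; the last joint's range is limited). The gripper opens to 85 mm and grips with 20 to 120 N. Pads are 22 mm wide; open, the fingers measure 114 mm over their backs; the gripper's body (76 mm by 85 mm) begins 54 mm behind the grasp point. The pads swing forward as they close: fully open they stand 13 mm farther back than shut.
Start: joints at [1.159, 0.527, 1.433, -0, 1.181, -0.178], TCP at [0.144, 0.608, 0.224] pointing down, gripper open.
Joint ranges: [-3.08, 3.08], [-0.75, 2.2], [0.22, 2.44], [-1.43, 4.57], [0, 2.65], [-2.85, 2.85]. Speed limits (rad/s): [2.79, 2.79, 3.14, 3.14, 3.14, 3.14].

## Interface

Orientations are given as a unit quaternion [x, y, z, w].
In Python, from station import manip gives the robot as it stands.
- The arm moves only by the tool drive_tool, never from a script. Its argument "plan" is a list of rows, each a list of 7 numbers: the shift along the tool's x, y, z in m, then the turn, a rotation vector about the tool's x, y, z in degrees, then the opening, from -1 (shut) to 1 (fully open). In form: [[x, y, z, wx, wy, wz, gripper], ...]. A call has 1 to 10 rows; each row shifts and turns the commanded pose from where the row before left it, along the tool's axes as they then stand; what a row does not reach is not made up. A row lasts 1/10 s, in which the tool goes at most 50 mm and 8.59 degrees, less where a joint would pass 70% of its speed; a pose out of reach is approached as far as the arm can. A call is refused whole if a number of a shift passes 0.05 or a number of a turn 8.59, either way. A call with a gripper value outside its range is refused whole. The fingers move at their own pace and stop on an object; "newtons" is the grip in N (left out, the last holds). Time passes only in rows, so rows that do not move let the fingers close. It gives the time, the measured TCP pose, the force, the opening and the grip force at its end, in the units of the state.
- manip.sense(): the state, without advancing time (a new reading comes with each control period).
- manip.snapshot(name): name is "side" or "top"; returns a dict with "image" (384x512x3 uint8, red, green, blue), "z_map" (384x512 float32, m along the optical axis (not along the pixel's ray), 0 where there is no reading), "fov_y" (degrees; the focal length in pixels is half the picture's height over the tangent of half this angle, whatever the lens; pixels are square), "cx", "cy" (the principal point, pixels), "k1" (the pictures are not rectified: a ray, as slopes to the right and down, at radius r is drawn at 1 + k1 r^2 times it, then the intrinsics apply), "extrinsics" (4x4, takes a point from camera to world coordinates). Camera axes: x right, y up, looking along -z (the intrinsics and any distortion apply to the point x, -y, -z); pixel columns grow to the right and rows downward; lengths in m; the calibration is good to about 2 mm. A picture is of the moment at which its call begins.
- manip.sign_off(): hands the job in; it is judged then, once.
The state is a dict: "t": time; "q": joint angles; "qd": joint speeds; "tau": joint torques, N m; "tcp_pos": TCP position; "tool_rot": TCP orientation; "force": force on the tool from outside, world axes, zero at the start; "ft_torque": the same for the moment, N m; "finger_gap": opening from 0.0 (shut) to 1.0 (fully open); "gripper_force": force on a finger pad.
Only numpy, scipy, OpenCV 4.12 (cv2) and the standard library are available. Lean on these libraries where they do the work, as an engineer would, in place of code of your own. Each camera call takes 0.05 s, during which the arm holds its last target. There are 200 camera calls.

## Working session

There is one attempt and no reset: what is moved stays moved. The work goes in short steps, Python scripts to look and compute and a tool call to move; the robot and the scene stay as the last step left them, time stands still between calls to the robot, and variables do not carry over. Pictures are saved under pics/ and viewed, at most 10 in all, crops included, and the job is handed in when it is done.

Besides the shell and the picture viewer there is one more tool, called after ">>>" as name([rows], argument=value, ...), one row to a line, values as JSON. drive_tool: Moves the arm, as the interface text tells. Its arguments: {"type":"object","properties":{"plan":{"type":"array"},"newtons":{"type":"number"}},"required":["plan"]}

```bash
ls; mkdir -p pics
cat > h.py <<'E'
import numpy as np, cv2
from station import manip
def snap(n):
    s=manip.snapshot(n); np.savez(f'/tmp/{n}.npz',**s); return s
def load(n): return dict(np.load(f'/tmp/{n}.npz'))
def cloud(s):
    H,W=s['z_map'].shape; f=H/2/np.tan(np.radians(float(s['fov_y']))/2)
    K=np.array([[f,0,s['cx']],[0,f,s['cy']],[0,0,1.]],float)
    u,v=np.meshgrid(np.arange(W),np.arange(H))
    p=np.stack([u,v],-1).reshape(-1,1,2).astype(float)
    n=cv2.undistortPoints(p,K,np.array([float(s['k1']),0,0,0])).reshape(H,W,2)
    z=s['z_map']; c=np.stack([n[...,0]*z,-n[...,1]*z,-z],-1)
    E=s['extrinsics']; P=c@E[:3,:3].T+E[:3,3]; P[z==0]=np.nan
    return P
E
python3 - <<'E'
from h import *
for n in('side','top'):
    s=snap(n); cv2.imwrite(f'pics/{n}0.png',cv2.cvtColor(s['image'],cv2.COLOR_RGB2BGR))
    print(n,s['fov_y'],s['cx'],s['cy'],s['k1'],np.round(s['extrinsics'],3).tolist())
print(manip.finger_overhang,manip.sense())
E
```

```text
pics
side 52.0892050746884 249.57004755056118 185.0626326729514 -0.0777532283315373 [[-0.903, 0.254, -0.346, 0.211], [-0.429, -0.519, 0.74, 0.75], [0.008, 0.816, 0.577, 0.798], [0.0, 0.0, 0.0, 1.0]]
top 57.2536938966247 258.75400126122815 195.37386458410595 -0.1014824404983785 [[0.027, 0.985, -0.173, 0.375], [-1.0, 0.025, -0.01, -0.06], [-0.005, 0.173, 0.985, 1.416], [0.0, 0.0, 0.0, 1.0]]
0.014 {'t': 0.1, 'q': array([ 1.15949209e+00,  5.28384099e-01,  1.43377801e+00,  1.58089899e-05,
        1.18142493e+00, -1.78525826e-01]), 'qd': array([ 0.00082561, -0.0020278 , -0.00336488, -0.00187589,  0.00152464,
        0.00027776]), 'tau': array([ 3.75316017e-05, -4.43306851e+01, -1.78586465e+01, -2.56927487e-04,
        3.86908257e-03, -2.34687150e-06]), 'tcp_pos': array([0.1438881 , 0.60752672, 0.22292359]), 'tool_rot': array([ 1.16129538e-01,  9.93233576e-01, -9.52015098e-04, -2.96836532e-04]), 'force': array([ 0.30996956,  0.30363796, -0.77317961]), 'ft_torque': array([ 0.02919851, -0.01892655, -0.03913459]), 'gripper_force': 0.0, 'finger_gap': 1.00006502579709}
```

View pics/side0.png

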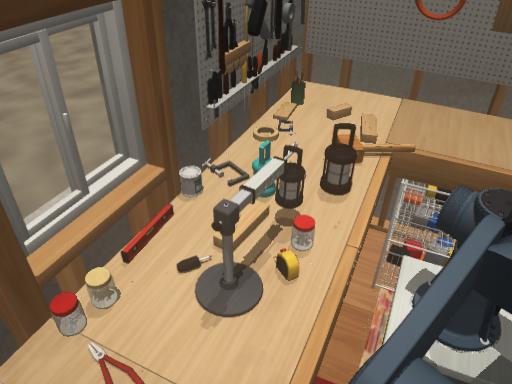

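View pics/top0.png

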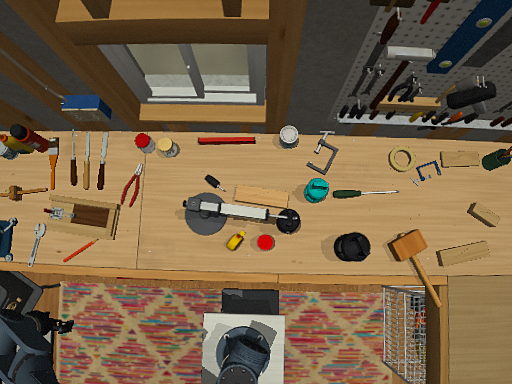

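The side view shows the stand foot at (229,288), the block at (229,213), the tube running to (284,165) and the hanging lantern at (290,185). The turquoise lantern is behind it and the larger one is at (338,165). In the top view the foot is at (207,213), the tube spans (215-268, 207-214), the lantern is at (288,220), the jar at (266,242) and the tape at (236,241).

Run:
```python
from h import *
S=load('side');T=load('top');PS=cloud(S);PT=cloud(T)
# top of block & tube from both
for nm,s,P in(('side',S,PS),('top',T,PT)):
    hsv=cv2.cvtColor(s['image'],cv2.COLOR_RGB2HSV)
    x,y,z=P[...,0],P[...,1],P[...,2]
    R=(x>.25)&(x<.75)&(y>-.35)&(y<.25)
    print(nm,'bench z',np.nanmedian(z[R&(abs(z)<.01)]))
    foot=R&(z>.034)&(z<.05)&(y>0)&(hsv[...,2]<110)
    if foot.any():
        (c,r)=cv2.minEnclosingCircle(P[foot][:,:2].astype(np.float32)); print(' foot',foot.sum(),c,r,np.median(z[foot]))
    blk=R&(z>.272)&(z<.285)&(hsv[...,2]<110); q=P[blk]
    print(' dark z .272-.285',blk.sum(),np.round(q.min(0),3),np.round(q.max(0),3)) if blk.any() else 0
    tube=R&(z>.262)&(z<.270); q=P[tube]; 
    print(' tubetop',tube.sum(),cv2.minAreaRect(q[:,:2].astype(np.float32)),np.median(q[:,2]))
    br=tube&(hsv[...,2]>140); q=P[br]; print(' bright',br.sum(),cv2.minAreaRect(q[:,:2].astype(np.float32)))
    jar=R&(hsv[...,1]>150)&((hsv[...,0]<8)|(hsv[...,0]>172))&(z>.05); q=P[jar]; print(' jar',jar.sum(),q.mean(0),q.min(0),q.max(0))
    tp=R&(hsv[...,1]>150)&(abs(hsv[...,0].astype(int)-26)<6)&(z>.03);q=P[tp]; print(' tape',tp.sum(),q.mean(0),q.min(0),q.max(0))
    # lantern
    ln=(hsv[...,2]<90)&(x>.3)&(x<.6)&(y<-.08)&(y>-.3)&(z>.04)&(z<.40)
    for a in np.arange(.04,.34,.02):
        m=ln&(z>a)&(z<a+.02)
        if m.sum()>3: print('  ln',round(a,2),m.sum(),np.round(P[m].min(0),3),np.round(P[m].max(0),3),np.round(np.median(P[m],0),3))
```

```text
side bench z -0.001616871691910604
 foot 175 (0.4881499707698822, 0.12643784284591675) 0.08794710785150528 0.04021836831886916
 dark z .272-.285 41 [0.517 0.153 0.272] [0.555 0.189 0.275]
 tubetop 704 ((0.5189783573150635, 0.010207980871200562), (0.3649146854877472, 0.04243084415793419), 82.82485961914062) 0.26446167829001643
 bright 471 ((0.5188584327697754, -0.016559675335884094), (0.3117338716983795, 0.03400421515107155), 83.38521575927734)
 jar 293 [ 0.4262036 -0.0620412  0.0843033] [ 0.39808249 -0.10013966  0.05120411] [0.45570006 0.03777157 0.09111928]
 tape 204 [0.41874001 0.05524054 0.05738728] [0.39729567 0.02989238 0.03432119] [0.45053156 0.07534668 0.06845001]
  ln 0.06 4 [ 0.484 -0.121  0.077] [ 0.506 -0.113  0.079] [ 0.488 -0.117  0.078]
  ln 0.08 151 [ 0.461 -0.168  0.08 ] [ 0.539 -0.109  0.1  ] [ 0.492 -0.118  0.092]
  ln 0.1 143 [ 0.465 -0.177  0.1  ] [ 0.54 -0.11  0.12] [ 0.492 -0.129  0.104]
  ln 0.12 57 [ 0.468 -0.17   0.12 ] [ 0.539 -0.111  0.14 ] [ 0.503 -0.13   0.132]
  ln 0.14 49 [ 0.468 -0.169  0.14 ] [ 0.537 -0.111  0.16 ] [ 0.503 -0.131  0.15 ]
  ln 0.16 78 
[... 1040 characters left out ...]
.20054138]
 tape 140 [0.42846209 0.04394822 0.05914438] [ 0.39827903 -0.12588366  0.03129033] [0.47968497 0.07121598 0.10406401]
  ln 0.08 12 [ 0.466 -0.266  0.088] [ 0.599 -0.118  0.099] [ 0.473 -0.151  0.098]
  ln 0.1 27 [ 0.466 -0.278  0.101] [ 0.6   -0.114  0.111] [ 0.483 -0.13   0.104]
  ln 0.18 275 [ 0.463 -0.192  0.181] [ 0.544 -0.114  0.2  ] [ 0.498 -0.146  0.194]
  ln 0.2 23 [ 0.476 -0.179  0.2  ] [ 0.532 -0.131  0.218] [ 0.5   -0.155  0.201]
  ln 0.22 4 [ 0.48  -0.149  0.233] [ 0.524 -0.143  0.237] [ 0.482 -0.146  0.235]
  ln 0.24 27 [ 0.48  -0.167  0.24 ] [ 0.528 -0.081  0.26 ] [ 0.508 -0.144  0.256]
  ln 0.26 75 [ 0.481 -0.17   0.26 ] [ 0.532 -0.08   0.27 ] [ 0.507 -0.15   0.264]
```

Run:
```python
from h import *
a=load('side')['image'][130:260,200:330]; b=load('top')['image'][180:260,180:310]
a=cv2.resize(a,(390,390),interpolation=2);b=cv2.resize(b,(390,240),interpolation=2)
b=cv2.copyMakeBorder(b,0,150,0,0,cv2.BORDER_CONSTANT)
cv2.imwrite('pics/z1.png',cv2.cvtColor(np.hstack([a,b]),cv2.COLOR_RGB2BGR))
```

```text
(no output)
```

View pics/z1.png

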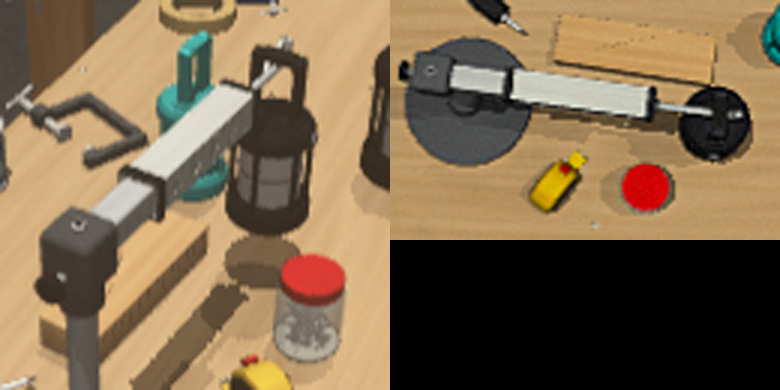

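Run:
```python
from h import *
th=np.radians(-6.6)
for nm in('side','top'):
    s=load(nm);P=cloud(s);hsv=cv2.cvtColor(s['image'],cv2.COLOR_RGB2HSV)
    x,y,z=P[...,0],P[...,1],P[...,2]
    m=(z>.030)&(z<.048)&(hsv[...,1]<90)&(x>.4)&(x<.65)&(y>.02)&(y<.3)
    m=cv2.morphologyEx(m.astype(np.uint8),cv2.MORPH_OPEN,np.ones((3,3)))>0
    q=P[m]; c=cv2.minEnclosingCircle(q[:,:2].astype(np.float32)); print(nm,'foot',m.sum(),c,np.median(q[:,2]))
    m=(z>.270)&(z<.282)&(x>.48)&(x<.6)&(y>.12)&(y<.22); q=P[m]
    print(' block',m.sum(),cv2.minAreaRect(q[:,:2].astype(np.float32)),np.median(q[:,2]))
    # arm centreline fit: rows of tube top
    m=(z>.262)&(z<.272)&(y<.08)&(y>-.07)&(hsv[...,2]>120); q=P[m]
    v=cv2.fitLine(q[:,:2].astype(np.float32),cv2.DIST_HUBER,0,.01,.01).ravel();print(' line',v,'dir deg',np.degrees(np.arctan2(v[0],v[1])),np.median(q[:,2]))
    d=v[:2]*-np.sign(v[1]); p0=np.array([.54,.172]); n=np.array([-d[1],d[0]])
    A=(P[...,:2]-p0)@d; B=(P[...,:2]-v[2:])@n
    # strip along the arm near top centre
    for a in np.arange(.02,.37,.005):
        m=(abs(A-a)<.0025)&(abs(B)<.03)&(z>.235)&(z<.30)
        if m.sum(): 
            t=m&(z>np.nanmax(z[m])-.008)
            print('  %.3f n%d V%.0f z%.3f..%.3f B %.3f %.3f'%(a,m.sum(),hsv[...,2][m].mean(),z[m].min(),z[m].max(),B[t].min(),B[t].max()))
```

```text
side foot 136 ((0.5391843914985657, 0.17135092616081238), 0.021639645099639893) 0.03911848385129485
 block 185 ((0.5393609404563904, 0.169126495718956), (0.0412609688937664, 0.04113340377807617), 81.28766632080078) 0.2714452343260484
 line [0.11648491 0.99319243 0.5211564  0.00716243] dir deg 6.6892796 0.26421667547278593
  0.020 n33 V84 z0.237..0.273 B -0.021 0.014
  0.025 n6 V110 z0.267..0.270 B -0.018 0.018
  0.030 n1 V122 z0.262..0.262 B 0.008 0.008
  0.035 n20 V136 z0.237..0.263 B -0.014 0.012
  0.040 n24 V157 z0.237..0.262 B -0.014 0.011
  0.045 n28 V171 z0.241..0.263 B -0.014 0.012
  0.050 n26 V159 z0.236..0.262 B -0.013 0.012
  0.055 n26 V158 z0.239..0.263 B -0.014 0.013
  0.060 n24 V167 z0.238..0.263 B -0.013 0.010
  0.065 n23 V159 z0.239..0.263 B -0.013 0.010
  0.070 n23 V170 z0.239..0.263 B -0.014 0.011
  0.075 n19 V158 z0.237..0.262 B -0.014 0.013
  0.080 n25 V161 z0.238..0.262 B -0.014 0.012
  0.085 n74 V102 z0.236..0.268 B -0.019 0.019
  0.090 n35 V64 z0.243..0.268 B -0.019 0.018
  0.095 n16 V106 z0.236..0.266 B -0.017 0.019
  0.100 n26 V150 z0.235..0.267 B -0.018 0.015
[... 4729 characters left out ...]
163 z0.252..0.256 B -0.001 0.002
  0.275 n3 V174 z0.251..0.255 B -0.000 0.004
  0.280 n4 V166 z0.251..0.258 B -0.002 0.004
  0.285 n4 V140 z0.250..0.256 B -0.001 0.005
  0.290 n4 V165 z0.253..0.257 B -0.001 0.002
  0.295 n2 V183 z0.252..0.253 B -0.000 0.003
  0.300 n4 V186 z0.251..0.257 B 0.001 0.004
  0.305 n3 V178 z0.252..0.257 B 0.001 0.005
  0.310 n5 V139 z0.248..0.255 B -0.001 0.006
  0.315 n9 V68 z0.237..0.265 B 0.002 0.026
  0.320 n25 V31 z0.260..0.269 B -0.017 0.026
  0.325 n26 V34 z0.236..0.268 B -0.023 0.027
  0.330 n22 V30 z0.240..0.270 B -0.019 0.021
  0.335 n8 V37 z0.240..0.263 B -0.021 0.005
  0.340 n6 V92 z0.252..0.260 B -0.001 0.006
  0.345 n5 V138 z0.267..0.275 B 0.001 0.006
```

Run:
```python
from h import *
for nm in('side','top'):
    s=load(nm);P=cloud(s);hsv=cv2.cvtColor(s['image'],cv2.COLOR_RGB2HSV)
    x,y,z=P[...,0],P[...,1],P[...,2]
    d=(hsv[...,2]<90)&(x>.455)&(x<.55)&(y<-.105)&(y>-.2)
    b=d&(z>.251)&(z<.275)&(y<-.13); q=P[b]; print(nm,'bar',b.sum(),cv2.minAreaRect(q[:,:2].astype(np.float32)),np.percentile(q[:,2],[5,50,95]))
    for lo,hi in((.45,.495),(.51,.55)):
        q=P[d&(z>.207)&(z<.25)&(x>lo)&(x<hi)]; print(' strap',len(q),np.median(q,0),q.min(0),q.max(0))
    m=d&(z>.186)&(z<.207); q=P[m]; print(' cap',cv2.minEnclosingCircle(q[:,:2].astype(np.float32)),np.median(q[:,2]))
    t=(hsv[...,1]>120)&(abs(hsv[...,0].astype(int)-88)<10)&(y>-.45)&(y<-.1)&(z>.01)&(z<.25)&(x>.5)&(x<.75); q=P[t]
    print(' turq',q.min(0),q.max(0))
    g=(hsv[...,2]<80)&(y<-.3)&(y>-.55)&(z>.08)&(z<.3)&(x>.3)&(x<.55); q=P[g]; print(' big',q.min(0),q.max(0),np.median(q,0))
```

```text
side bar 91 ((0.5014106631278992, -0.15351569652557373), (0.02603047341108322, 0.050554707646369934), 86.19041442871094) [0.25245966 0.25956002 0.26224202]
 strap 53 [ 0.47976254 -0.14404738  0.22879156] [ 0.47644952 -0.15264241  0.20835879] [ 0.48582433 -0.13979382  0.24915112]
 strap 27 [ 0.52269134 -0.14650635  0.23798797] [ 0.51919578 -0.1559268   0.21025859] [ 0.52859778 -0.14146366  0.24930781]
 cap ((0.49887609481811523, -0.1483258754014969), 0.038091208785772324) 0.19315414405721593
 turq [ 0.5991253  -0.29102885  0.01811345] [ 0.66852793 -0.2283144   0.18294907]
 big [ 0.36311191 -0.44176801  0.08032853] [ 0.46720978 -0.34389933  0.24289283] [ 0.41156338 -0.38102874  0.15004392]
top bar 86 ((0.5063045024871826, -0.15266507863998413), (0.050221025943756104, 0.029786624014377594), 15.376408576965332) [0.25708649 0.26339014 0.26757448]
 strap 6 [ 0.47999543 -0.14770782  0.23498272] [ 0.47965323 -0.15567575  0.21759272] [ 0.48338292 -0.14272548  0.24041982]
 strap 3 [ 0.52374978 -0.14527481  0.2370026 ] [ 0.52370467 -0.14733619  0.2091434 ] [ 0.52633786 -0.14480041  0.24293392]
 cap ((0.503852128982544, -0.1533840149641037), 0.041580040007829666) 0.1947149960563047
 turq [ 0.53345034 -0.41313673  0.01187408] [ 0.67670667 -0.17642711  0.1933632 ]
 big [ 0.37097619 -0.45111143  0.08817412] [ 0.46880646 -0.35038049  0.24820292] [ 0.417394   -0.39150375  0.15522322]
```

>>> drive_tool([
  [0,0,-0.018,0,0,8.3,1],
  [0,0,-0.018,0,0,8.3,1],
  [0,0,-0.018,0,0,8.3,1],
  [0,0,-0.018,0,0,8.3,1],
  [0,0,-0.018,0,0,8.3,1],
  [0,0,-0.018,0,0,8.3,1],
  [0,0,-0.018,0,0,8.3,1],
  [0,0,-0.018,0,0,8.3,1],
  [0,0,-0.018,0,0,8.3,1],
  [0,0,-0.018,0,0,8.3,1],
])

```text
t: 1.1
tcp_pos: [0.144, 0.6078, 0.4039]
tool_rot: [0.747, 0.665, -0.001, 0.0]
force: [-0.1, -0.8, -0.2]
finger_gap: 0.995
gripper_force: 0.0
```

>>> drive_tool([
  [-0.03,0.04,0,0,0,0,1],
  [-0.03,0.04,0,0,0,0,1],
  [-0.03,0.04,0,0,0,0,1],
  [-0.03,0.04,0,0,0,0,1],
  [-0.03,0.04,0,0,0,0,1],
  [-0.03,0.04,0,0,0,0,1],
  [-0.03,0.04,0,0,0,0,1],
  [-0.03,0.04,0,0,0,0,1],
  [-0.03,0.04,0,0,0,0,1],
  [-0.03,0.04,0,0,0,0,1],
])

```text
t: 2.1
tcp_pos: [0.5095, 0.2641, 0.4034]
tool_rot: [0.745, 0.667, -0.0, -0.0]
force: [0.5, 0.1, -0.0]
finger_gap: 0.999
gripper_force: 0.0
```

>>> drive_tool([
  [-0.045,0.004,0,0,0,0,1],
  [-0.045,0.004,0,0,0,0,1],
  [-0.045,0.004,0,0,0,0,1],
  [-0.045,0.005,0,0,0,0,1],
  [-0.045,0.005,0,0,0,0,1],
  [-0.045,0.005,0,0,0,0,1],
  [-0.045,0.005,0,0,0,0,1],
  [-0.045,0.005,0,0,0,0,1],
  [-0.045,0.005,0,0,0,0,1],
  [0,0,0,0,0,0,1],
])

```text
t: 3.1
tcp_pos: [0.5054, -0.1467, 0.4029]
tool_rot: [0.747, 0.664, -0.001, 0.0]
force: [0.1, 0.2, -0.8]
finger_gap: 0.996
gripper_force: 0.0
```

>>> drive_tool([
  [-0.003,-0.002,0.02,0,0,0,1],
  [0,0,0.03,0,0,0,1],
  [0,0,0.03,0,0,0,1],
  [0,0,0.03,0,0,0,1],
  [0,0,0.025,0,0,0,1],
  [0,0,0.02,0,0,0,1],
  [0,0,0.015,0,0,0,1],
  [0,0,0,0,0,0,1],
])

```text
t: 3.9
tcp_pos: [0.5015, -0.1424, 0.2315]
tool_rot: [0.745, 0.667, -0.001, -0.003]
force: [-0.8, 0.6, -0.1]
finger_gap: 0.996
gripper_force: 0.0
```

Run:
```python
from h import *
a=snap('side')['image'][110:260,200:350]; b=snap('top')['image'][170:270,220:370]
a=cv2.resize(a,(390,390),interpolation=2);b=cv2.resize(b,(390,260),interpolation=2)
b=cv2.copyMakeBorder(b,0,130,0,0,cv2.BORDER_CONSTANT)
cv2.imwrite('pics/z2.png',cv2.cvtColor(np.hstack([a,b]),cv2.COLOR_RGB2BGR))
```

```text
(no output)
```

View pics/z2.png

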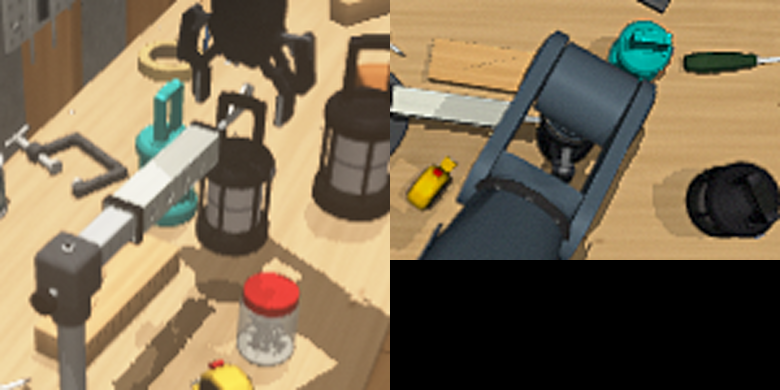

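The picture appears to have been taken mid-descent, with the fingers above the handle. I'll look again and overlay the projected TCP.

Run:
```python
from h import *
print(manip.sense())
s=snap('side');P=cloud(s);t=manip.sense()['tcp_pos']
im=s['image'].copy()
H,W=im.shape[:2];f=H/2/np.tan(np.radians(float(s['fov_y']))/2);E=s['extrinsics']
def pr(p):
    c=np.linalg.inv(E)@np.r_[p,1];a=np.array([c[0],-c[1]])/-c[2];a=a*(1+float(s['k1'])*(a@a));return (a*f+[s['cx'],s['cy']])
print(pr(t),pr(t+[.043,0,-.01]),pr(t-[.043,0,.01]))
for p in(t,t+[.043,0,-.01],t-[.043,0,.01]): cv2.circle(im,tuple(int(round(v)) for v in pr(p)),1,(0,255,0),-1)
cv2.imwrite('pics/z3.png',cv2.cvtColor(cv2.resize(im[100:250,210:360],(600,600),interpolation=2),cv2.COLOR_RGB2BGR))
```

```text
{'t': 4.0, 'q': array([-4.91680793e-01,  3.78625707e-01,  1.67362454e+00,  2.03994411e-04,
        1.08999147e+00, -3.81654564e-01]), 'qd': array([-0.0044609 , -0.01769037, -0.0229665 , -0.00086147, -0.00262883,
       -0.00075262]), 'tau': array([ 3.40084720e-03, -3.50377107e+01, -1.59016764e+01,  4.04362136e-04,
        3.49953258e-02,  1.87502323e-03]), 'tcp_pos': array([ 0.50332885, -0.14357896,  0.23384083]), 'tool_rot': array([ 7.44949018e-01,  6.67121314e-01, -2.59181113e-05, -3.35891444e-04]), 'force': array([ 0.04230318, -0.11570271, -0.10386789]), 'ft_torque': array([-0.00764959, -0.03381464,  0.0112968 ]), 'gripper_force': 0.0, 'finger_gap': 0.991938646630871}
[290.9735212  156.90047852] [276.43260978 156.44038804] [305.39641577 163.61368569]
```

View pics/z3.png

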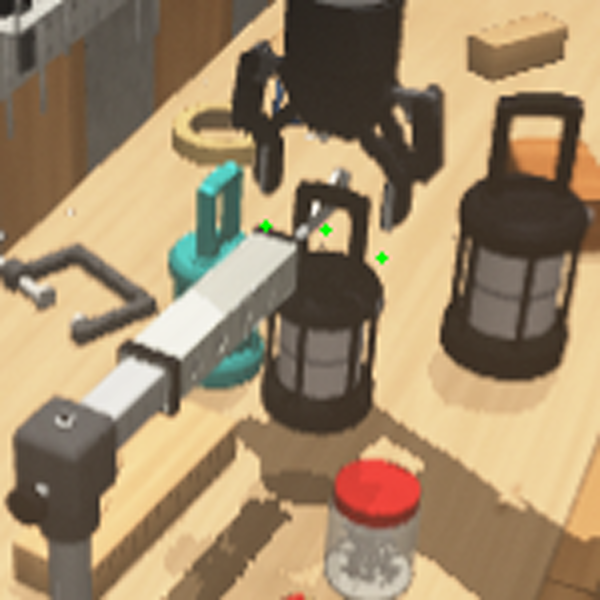

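Run:
```python
from h import *
s=load('side');P=cloud(s)
def at(u,v): # crop px -> image
    i=round(100+v/4);j=round(210+u/4);return np.round(P[i-1:i+2,j-1:j+2].reshape(-1,3)[[1,3,4,5,7]],3).tolist()
for c in((268,183),(266,165),(400,215),(400,195),(340,178),(307,190)): print(c,at(*c))
for n in('side','top'):
    s=snap(n);P=cloud(s);hsv=cv2.cvtColor(s['image'],cv2.COLOR_RGB2HSV);x,y,z=P[...,0],P[...,1],P[...,2]
    for lo,hi in((.44,.474),(.534,.58)):
        m=(x>lo)&(x<hi)&(abs(y+.15)<.03)&(z>.215)&(z<.30); q=P[m]
        if len(q): print(n,len(q),q.min(0).round(3),q.max(0).round(3),np.median(q,0).round(3))
print([manip.sense()['tcp_pos'].round(4)])
```

```text
(268, 183) [[0.545, -0.14, 0.264], [0.547, -0.137, 0.262], [0.545, -0.139, 0.261], [0.545, -0.147, 0.257], [0.545, -0.139, 0.258]]
(266, 165) [[0.547, -0.135, 0.281], [0.551, -0.137, 0.277], [0.547, -0.135, 0.278], [0.545, -0.137, 0.278], [0.547, -0.135, 0.275]]
(400, 215) [[0.448, -0.13, 0.269], [0.45, -0.129, 0.266], [0.447, -0.131, 0.266], [0.446, -0.138, 0.262], [0.447, -0.13, 0.264]]
(400, 195) [[0.449, -0.13, 0.284], [0.451, -0.128, 0.282], [0.449, -0.13, 0.281], [0.447, -0.133, 0.28], [0.449, -0.132, 0.277]]
(340, 178) [[0.504, -0.171, 0.265], [0.646, -0.606, 0.008], [0.503, -0.167, 0.264], [0.5, -0.167, 0.265], [0.502, -0.164, 0.262]]
(307, 190) [[0.519, -0.149, 0.26], [0.521, -0.146, 0.258], [0.518, -0.145, 0.259], [0.513, -0.141, 0.262], [0.517, -0.145, 0.256]]
side 97 [ 0.442 -0.151  0.255] [ 0.461 -0.123  0.3  ] [ 0.453 -0.129  0.278]
side 112 [ 0.543 -0.159  0.253] [ 0.573 -0.133  0.3  ] [ 0.547 -0.141  0.278]
top 1 [ 0.464 -0.128  0.266] [ 0.464 -0.128  0.266] [ 0.464 -0.128  0.266]
[array([ 0.504 , -0.1442,  0.2349])]
```

Fingertips measure z≈0.255 by camera, so they are still too high for a good hold. I'll go a little lower and centre up.

>>> drive_tool([
  [-0.005,0,0.009,0,0,0,1],
  [0,0,0.009,0,0,0,1],
  [0,0,0,0,0,0,1],
  [0,0,0,0,0,0,1],
])

```text
t: 4.55
tcp_pos: [0.5024, -0.149, 0.2153]
tool_rot: [0.745, 0.667, -0.0, -0.001]
force: [-0.8, -0.1, 0.4]
finger_gap: 1.002
gripper_force: 0.0
```

Run:
```python
from h import *
s=snap('side');P=cloud(s);hsv=cv2.cvtColor(s['image'],cv2.COLOR_RGB2HSV);x,y,z=P[...,0],P[...,1],P[...,2]
for lo,hi in((.44,.474),(.534,.58)):
    m=(x>lo)&(x<hi)&(abs(y+.15)<.03)&(z>.205)&(z<.30); q=P[m]
    print(len(q),q.min(0).round(3),q.max(0).round(3),np.median(q,0).round(3))
m=(x>.48)&(x<.525)&(abs(y+.14)<.06)&(z>.275)&(z<.36);q=P[m];print('body low z',np.sort(q[:,2])[:12].round(3),q[np.argsort(q[:,2])[:12]].mean(0))
cv2.imwrite('pics/z4.png',cv2.cvtColor(cv2.resize(s['image'][100:220,230:350],(600,600),interpolation=2),cv2.COLOR_RGB2BGR))
```

```text
186 [ 0.441 -0.161  0.234] [ 0.474 -0.124  0.3  ] [ 0.454 -0.134  0.28 ]
185 [ 0.534 -0.165  0.234] [ 0.577 -0.133  0.299] [ 0.55  -0.146  0.276]
body low z [0.291 0.293 0.294 0.295 0.295 0.295 0.295 0.295 0.295 0.295 0.296 0.297] [ 0.50045889 -0.13870926  0.29457581]
```

View pics/z4.png

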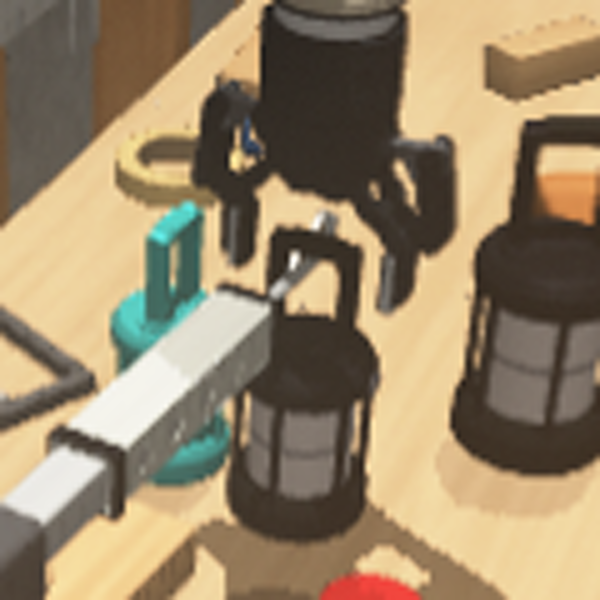

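Tips are now beside the straps at z≈0.235, with the body at 0.295 above the hook tip. The reported TCP z reads about 20 mm low against the camera. I'll go 10 mm lower and then grip.

>>> drive_tool([
  [0,0,0.01,0,0,0,1],
  [0,0,0,0,0,0,0.4],
  [0,0,0,0,0,0,0.1],
  [0,0,0,0,0,0,-1],
  [0,0,0,0,0,0,-1],
  [0,0,0,0,0,0,-1],
  [0,0,0,0,0,0,-1],
  [0,0,0,0,0,0,-1],
  [0,0,0,0,0,0,-1],
], newtons=35)

```text
t: 5.5
tcp_pos: [0.5033, -0.1492, 0.2061]
tool_rot: [0.745, 0.667, 0.0, 0.001]
force: [2.1, 0.5, 1.8]
finger_gap: 0.607
gripper_force: 37.4
```

>>> drive_tool([
  [0,0,-0.005,0,0,0,-1],
  [0,0,-0.005,0,0,0,-1],
  [0,0,-0.007,0,0,0,-1],
  [0,0,-0.007,0,0,0,-1],
  [0,0,-0.006,0,0,0,-1],
  [0,0,0,0,0,0,-1],
  [0,0,0,0,0,0,-1],
])

```text
t: 6.2
tcp_pos: [0.5027, -0.1491, 0.236]
tool_rot: [0.745, 0.667, 0.0, 0.0]
force: [-0.4, -0.3, -5.0]
finger_gap: 0.609
gripper_force: 37.5
```

Run:
```python
from h import *
manip.snapshot('top')
s=snap('side');P=cloud(s);hsv=cv2.cvtColor(s['image'],cv2.COLOR_RGB2HSV);x,y,z=P[...,0],P[...,1],P[...,2]
print(manip.sense()['tcp_pos'],manip.sense()['force'],manip.sense()['gripper_force'])
d=(hsv[...,2]<90)&(x>.455)&(x<.55)&(y<-.105)&(y>-.2)&(z>.06)&(z<.25)
q=P[d];print(np.percentile(q[:,2],[1,5,95]));
for a in np.arange(.09,.25,.02):
    m=d&(z>a)&(z<a+.02);print(round(a,2),m.sum(),P[m].min(0).round(3),P[m].max(0).round(3))
cv2.imwrite('pics/z5.png',cv2.cvtColor(cv2.resize(s['image'][100:220,230:350],(500,500),interpolation=2),cv2.COLOR_RGB2BGR))
```

```text
[ 0.50245626 -0.14895956  0.23556597] [ 0.72433999  0.24703665 -4.75064279] 37.45319724082947
[0.11219862 0.11595431 0.23178612]
0.09 1 [ 0.471 -0.123  0.11 ] [ 0.471 -0.123  0.11 ]
0.11 170 [ 0.457 -0.158  0.11 ] [ 0.536 -0.107  0.13 ]
0.13 128 [ 0.459 -0.175  0.13 ] [ 0.535 -0.11   0.15 ]
0.15 41 [ 0.464 -0.167  0.15 ] [ 0.535 -0.11   0.169]
0.17 35 [ 0.464 -0.169  0.171] [ 0.504 -0.111  0.19 ]
0.19 59 [ 0.457 -0.146  0.191] [ 0.507 -0.107  0.21 ]
0.21 281 [ 0.457 -0.183  0.21 ] [ 0.535 -0.108  0.23 ]
0.23 39 [ 0.47  -0.157  0.232] [ 0.526 -0.124  0.25 ]
```

View pics/z5.png

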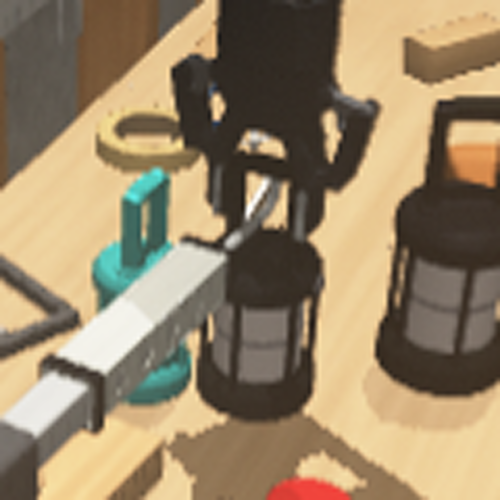

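The lantern has risen about 31 mm: its handle is above the hook tip (265,190) and its cap is below the rod. Now moving it out past the tip.

>>> drive_tool([
  [-0.015,0,0,0,0,0,-1],
  [-0.02,0,0,0,0,0,-1],
  [-0.02,0,0,0,0,0,-1],
  [-0.02,0,0,0,0,0,-1],
  [-0.02,0,0,0,0,0,-1],
  [-0.005,-0.015,0,0,0,0,-1],
  [0,-0.025,0,0,0,0,-1],
  [0,-0.025,0,0,0,0,-1],
  [0,-0.025,0,0,0,0,-1],
  [0,0,0,0,0,0,-1],
])

```text
t: 7.3
tcp_pos: [0.3978, -0.2368, 0.2351]
tool_rot: [0.746, 0.666, -0.001, -0.003]
force: [0.1, 0.3, -4.9]
finger_gap: 0.607
gripper_force: 38.5
```

>>> drive_tool([
  [0,0,0.015,0,0,0,-1],
  [0,0,0.02,0,0,0,-1],
  [0,0,0.02,0,0,0,-1],
  [0,0,0.02,0,0,0,-1],
  [0,0,0.01,0,0,0,-1],
  [0,0,0.005,0,0,0,-1],
  [0,0,0.004,0,0,0,-1],
  [0,0,0,0,0,0,-1],
])

```text
t: 8.1
tcp_pos: [0.4025, -0.2388, 0.1419]
tool_rot: [0.745, 0.667, -0.0, 0.0]
force: [-0.5, 0.1, -3.1]
finger_gap: 0.602
gripper_force: 38.5
```

Run:
```python
from h import *
s=snap('side');P=cloud(s);hsv=cv2.cvtColor(s['image'],cv2.COLOR_RGB2HSV);x,y,z=P[...,0],P[...,1],P[...,2]
e=manip.sense();print(e['tcp_pos'],e['force'],e['gripper_force'])
m=(hsv[...,2]<100)&(x>.34)&(x<.46)&(y<-.18)&(y>-.30)&(z>.004)&(z<.2);q=P[m]
print(np.percentile(q[:,2],[.5,2,5]),'bench',np.nanmedian(z[(abs(z)<.01)&(x>.3)&(x<.5)&(y>-.35)&(y<-.1)]))
for a in np.arange(0.004,.2,.02):
    k=m&(z>a)&(z<a+.02);print(round(a,3),k.sum(),*( [P[k].min(0).round(3),P[k].max(0).round(3)] if k.any() else []))
cv2.imwrite('pics/z6.png',cv2.cvtColor(cv2.resize(s['image'][90:240,230:380],(500,500),interpolation=2),cv2.COLOR_RGB2BGR))
```

```text
[ 0.40262953 -0.23891777  0.14222518] [-0.74508631 -0.13021909 -4.08574659] 38.52879881858826
[0.01607832 0.01896254 0.02398882] bench -0.0015767583182305644
0.004 54 [ 0.358 -0.234  0.013] [ 0.439 -0.201  0.024]
0.024 184 [ 0.357 -0.26   0.024] [ 0.439 -0.199  0.044]
0.044 45 [ 0.362 -0.259  0.044] [ 0.434 -0.201  0.064]
0.064 43 [ 0.363 -0.259  0.065] [ 0.436 -0.198  0.084]
0.084 32 [ 0.364 -0.255  0.085] [ 0.435 -0.198  0.101]
0.104 172 [ 0.355 -0.253  0.104] [ 0.438 -0.199  0.124]
0.124 246 [ 0.364 -0.275  0.124] [ 0.435 -0.202  0.143]
0.144 57 [ 0.364 -0.248  0.144] [ 0.436 -0.221  0.164]
0.164 91 [ 0.36  -0.245  0.164] [ 0.44  -0.22   0.184]
0.184 147 [ 0.346 -0.249  0.185] [ 0.456 -0.218  0.2  ]
```

View pics/z6.png

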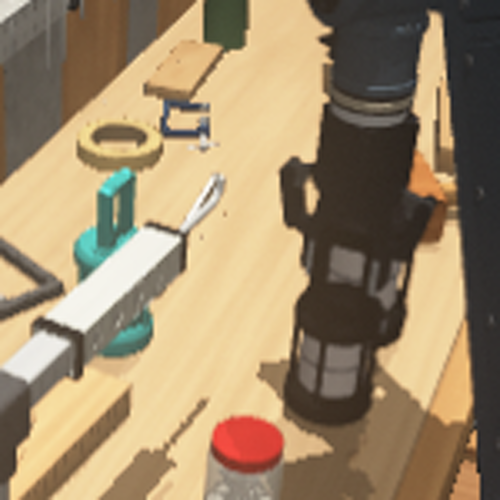

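The lantern hangs upright beside the arm with its underside about 15 mm above the bench. I'll lower it gently.

>>> drive_tool([
  [0,0,0.005,0,0,0,-1],
  [0,0,0.004,0,0,0,-1],
  [0,0,0.002,0,0,0,-1],
  [0,0,0,0,0,0,-1],
  [0,0,0,0,0,0,-1],
])

```text
t: 8.65
tcp_pos: [0.4023, -0.2385, 0.1308]
tool_rot: [0.745, 0.667, -0.0, -0.0]
force: [-0.2, 0.4, -5.3]
finger_gap: 0.608
gripper_force: 38.6
```

>>> drive_tool([
  [0,0,0.002,0,0,0,-1],
  [0,0,0,0,0,0,-1],
  [0,0,0,0,0,0,-1],
])

```text
t: 8.95
tcp_pos: [0.4022, -0.2386, 0.1288]
tool_rot: [0.745, 0.667, -0.0, -0.0]
force: [0.2, 0.4, -3.7]
finger_gap: 0.609
gripper_force: 38.6
```

>>> drive_tool([
  [0,0,0.002,0,0,0,-1],
  [0,0,0,0,0,0,-1],
  [0,0,0,0,0,0,-1],
])

```text
t: 9.25
tcp_pos: [0.4024, -0.2392, 0.1279]
tool_rot: [0.745, 0.667, -0.0, 0.001]
force: [-1.8, -0.2, 5.9]
finger_gap: 0.605
gripper_force: 39.8
```

Contact with the bench. Releasing and rising.

>>> drive_tool([
  [0,0,0,0,0,0,0.4],
  [0,0,0,0,0,0,0.7],
  [0,0,0,0,0,0,1],
  [0,0,0,0,0,0,1],
  [0,0,-0.01,0,0,0,1],
  [0,0,-0.03,0,0,0,1],
  [0,0,-0.045,0,0,0,1],
  [0,0,-0.045,0,0,0,1],
  [0,0,-0.045,0,0,0,1],
  [0,0,-0.025,0,0,0,1],
])

```text
t: 10.25
tcp_pos: [0.4032, -0.2393, 0.3315]
tool_rot: [0.745, 0.667, 0.0, 0.004]
force: [1.1, -0.4, -0.4]
finger_gap: 0.999
gripper_force: 0.0
```

Run:
```python
from h import *
e=manip.sense();print(e['tcp_pos'],e['force'])
d=np.array([-.1165,-.9932]);n=np.array([-d[1],d[0]]);p0=np.array([.54,.172])
for nm in('side','top'):
    s=snap(nm);P=cloud(s);hsv=cv2.cvtColor(s['image'],cv2.COLOR_RGB2HSV);x,y,z=P[...,0],P[...,1],P[...,2]
    m=(hsv[...,2]<100)&(x>.34)&(x<.47)&(y<-.18)&(y>-.30)&(z>.105)&(z<.13);q=P[m]
    if m.any(): print(nm,'cap',cv2.minEnclosingCircle(q[:,:2].astype(np.float32)),np.median(q[:,2]))
    A=(P[...,:2]-p0)@d;B=(P[...,:2]-p0)@n
    k=(z>.257)&(z<.275)&(abs(B)<.025)&(A<.3)
    fer=k&(hsv[...,2]<100); 
    for lo,hi in((.06,.13),(.2,.28),(-.03,.05)):
        a=A[fer&(A>lo)&(A<hi)]; 
        if len(a): print(' dark A',lo,len(a),np.percentile(a,[2,50,98]).round(4))
    a=k&(A>.11)&(A<.23);print(' tube B',np.percentile(B[a],[2,50,98]).round(4))
    b=(z>.269)&(z<.282)&(abs(B)<.03)&(A<.05); print(' block A',np.percentile(A[b],[1,50,99]).round(4),'B',np.percentile(B[b],[1,50,99]).round(4))
    # robot-side face of the tube: holes & pin
    if nm=='side':
        cv2.imwrite('pics/z7.png',cv2.cvtColor(cv2.resize(s['image'][130:240,205:315],(550,550),interpolation=2),cv2.COLOR_RGB2BGR))
```

```text
[ 0.40319968 -0.23930655  0.33145952] [ 1.14490563 -0.44280323 -0.41521786]
side cap ((0.39827755093574524, -0.2388477623462677), 0.04150058701634407) 0.11360949251986152
 dark A 0.06 51 [0.0838 0.0883 0.0936]
 dark A 0.2 17 [0.2446 0.2485 0.2516]
 dark A -0.03 138 [-0.0191 -0.0163  0.0187]
 tube B [-0.0166 -0.0018  0.0167]
 block A [-0.0171  0.0011  0.023 ] B [-0.0199 -0.0014  0.0195]
top cap ((0.4016747772693634, -0.2406272292137146), 0.03994623199105263) 0.11359042559382748
 dark A 0.06 43 [0.0745 0.0911 0.1238]
 dark A 0.2 32 [0.2103 0.249  0.2557]
 dark A -0.03 112 [-0.0143  0.009   0.0272]
 tube B [-0.013   0.003   0.0199]
 block A [-0.0144  0.0057  0.0248] B [-0.0183  0.0031  0.0237]
```

View pics/z7.png

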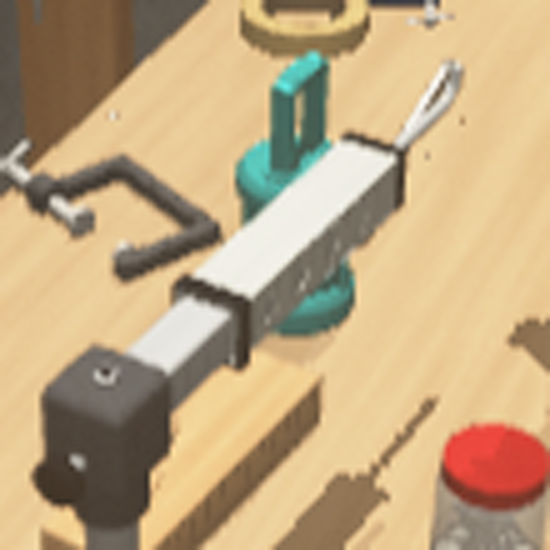

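The lantern stands on the bench. The pins are not standing out: the joint is at about 0.038, between the 30 and 60 mm holes. I'll grip the tube 22 mm outward of the pins, so that the pads cover them as the 60 mm holes pass.

>>> drive_tool([
  [0.025,0.009,-0.01,0,0,0,1],
  [0.035,0.013,0,0,0,0,1],
  [0.045,0.016,0,0,0,0,1],
  [0.045,0.016,0,0,0,0,1],
  [0.045,0.016,0,0,0,0,1],
  [0.035,0.012,0,0,0,0,1],
  [0.02,0.008,0,0,0,0,1],
  [0,0,0,0,0,0,1],
  [0,0,0,0,0,0,1],
])

```text
t: 11.25
tcp_pos: [0.5185, 0.0003, 0.3358]
tool_rot: [0.745, 0.667, -0.001, -0.001]
force: [-0.0, -0.3, 0.2]
finger_gap: 1.002
gripper_force: 0.0
```

>>> drive_tool([
  [-0.001,0.002,0.02,0,0,0,1],
  [0,0,0.025,0,0,0,1],
  [0,0,0.025,0,0,0,1],
  [0,0,0.02,0,0,0,1],
  [0,0,0.02,0,0,0,1],
  [0,0,0.01,0,0,0,1],
  [0,0,0,0,0,0,1],
  [0,0,0,0,0,0,1],
])

```text
t: 12.05
tcp_pos: [0.5214, -0.0019, 0.2173]
tool_rot: [0.745, 0.667, 0.0, 0.0]
force: [0.4, -0.4, 0.5]
finger_gap: 1.0
gripper_force: 0.0
```

Run:
```python
from h import *
e=manip.sense();print(e['tcp_pos'],e['force'])
d=np.array([-.1165,-.9932]);n=np.array([-d[1],d[0]]);p0=np.array([.54,.172])
print((e['tcp_pos'][:2]-p0)@d,(e['tcp_pos'][:2]-p0)@n)
s=snap('side');P=cloud(s);A=(P[...,:2]-p0)@d;B=(P[...,:2]-p0)@n;z=P[...,2]
for lo,hi in((-.07,-.025),(.03,.07)):
    m=(B>lo)&(B<hi)&(z>.215)&(z<.265)&(A>.14)&(A<.21)
    if m.any(): print(m.sum(),'B',B[m].min(),B[m].max(),'A',np.percentile(A[m],[2,50,98]),'z',np.sort(z[m])[:5])
cv2.imwrite('pics/z8.png',cv2.cvtColor(cv2.resize(s['image'][120:240,205:325],(500,500),interpolation=2),cv2.COLOR_RGB2BGR))
```

```text
[ 0.5214009  -0.00193012  0.21729065] [ 0.44732453 -0.40625591  0.45958103]
0.17491418770140513 0.001790230526184166
67 B -0.056547491155505024 -0.04175587749209558 A [0.16124945 0.16668289 0.17949129] z [0.23578206 0.23613731 0.23768889 0.23870952 0.23888303]
73 B 0.04207488403964539 0.05633199467738789 A [0.16088263 0.16683944 0.18281761] z [0.23632425 0.23678545 0.23693731 0.23708528 0.23895241]
```

View pics/z8.png

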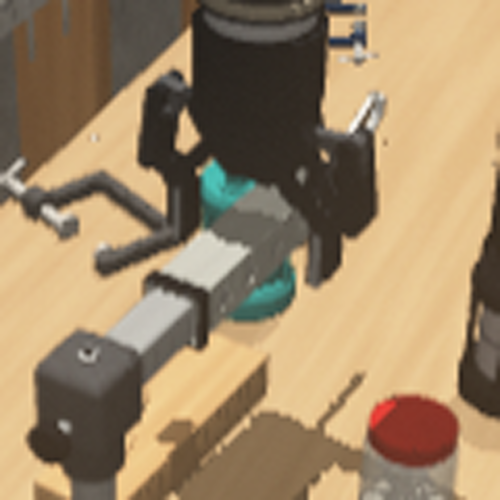

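The fingers straddle the tube symmetrically, centred at A≈0.173. Gripping and pushing.

>>> drive_tool([
  [0,0,0,0,0,0,0],
  [0,0,0,0,0,0,-1],
  [0,0,0,0,0,0,-1],
  [0,0,0,0,0,0,-1],
  [0,0,0,0,0,0,-1],
  [0,0,0,0,0,0,-1],
  [0,0,0,0,0,0,-1],
  [0,0,0,0,0,0,-1],
], newtons=45)

```text
t: 12.9
tcp_pos: [0.5224, -0.0013, 0.2175]
tool_rot: [0.745, 0.667, 0.001, 0.001]
force: [2.9, 1.1, 4.3]
finger_gap: 0.391
gripper_force: 47.7
```

>>> drive_tool([
  [0.004,0,0,0,0,0,-1],
  [0.005,0,0,0,0,0,-1],
  [0.005,0,0,0,0,0,-1],
  [0.004,0,0,0,0,0,-1],
  [0,0,0,0,0,0,-1],
])

```text
t: 13.4
tcp_pos: [0.5243, 0.016, 0.2175]
tool_rot: [0.745, 0.667, 0.0, 0.001]
force: [3.9, -0.2, 5.6]
finger_gap: 0.393
gripper_force: 48.5
```

>>> drive_tool([
  [0.003,0,0,0,0,0,-1],
  [0.003,0,0,0,0,0,-1],
  [0.003,0,0,0,0,0,-1],
  [0.003,0,0,0,0,0,-1],
  [0,0,0,0,0,0,-1],
])

```text
t: 13.9
tcp_pos: [0.5256, 0.0276, 0.2175]
tool_rot: [0.745, 0.667, 0.001, 0.001]
force: [3.6, -1.1, 4.6]
finger_gap: 0.394
gripper_force: 47.9
```

>>> drive_tool([
  [0.004,0,0,0,0,0,-1],
  [0.004,0,0,0,0,0,-1],
  [0.004,0,0,0,0,0,-1],
  [0.003,0,0,0,0,0,-1],
  [0.003,0,0,0,0,0,-1],
  [0,0,0,0,0,0,-1],
])

```text
t: 14.5
tcp_pos: [0.5279, 0.0478, 0.2175]
tool_rot: [0.745, 0.667, 0.002, 0.0]
force: [5.1, 5.5, 5.4]
finger_gap: 0.393
gripper_force: 47.8
```

```bash
cat > m.py <<'E'
from h import *
e=manip.sense();print(e['tcp_pos'],e['force'])
d=np.array([-.1165,-.9932]);n=np.array([-d[1],d[0]]);p0=np.array([.54,.172])
s=snap('side');P=cloud(s);hsv=cv2.cvtColor(s['image'],cv2.COLOR_RGB2HSV);A=(P[...,:2]-p0)@d;B=(P[...,:2]-p0)@n;z=P[...,2]
k=(z>.257)&(z<.275)&(abs(B)<.025)&(hsv[...,2]<100)&(A>.025)&(A<.13)
for lo,hi in((.026,.08),(.08,.13)):
    a=A[k&(A>lo)&(A<hi)]; print(lo,len(a),np.percentile(a,[2,50,98]).round(4) if len(a) else '')
t=(abs(B)<.006)&(z>.256)&(z<.28)&(A>.3)&(A<.36)|((abs(B)<.006)&(z>.256)&(z<.28)&(A>.26)); print('tip A',np.sort(A[t])[-5:] if t.any() else '')
for sg in(-1,1):
    m=(sg*B>.0195)&(sg*B<.030)&(abs(z-.25)<.008)&(abs(A-.152)<.008); print('pin',sg,m.sum(),abs(B[m]).max() if m.any() else '')
E
python3 m.py
```

```text
[0.5278809  0.04777495 0.2175141 ] [5.06538083 5.54279366 5.38381788]
0.026 69 [0.0345 0.0391 0.0604]
0.08 66 [0.089  0.1136 0.1286]
tip A [0.29335581 0.29359015 0.2956495  0.29755895 0.29893288]
pin -1 0 
pin 1 0
```

>>> drive_tool([
  [0.001,0,0,0,0,0,-1],
  [0.001,0,0,0,0,0,-1],
  [0,0,0,0,0,0,-1],
  [0,0,0,0,0,0,-1],
])

```text
t: 14.95
tcp_pos: [0.5279, 0.0484, 0.2175]
tool_rot: [0.745, 0.667, 0.001, 0.001]
force: [4.1, 0.5, 5.6]
finger_gap: 0.39
gripper_force: 47.9
```

```bash
python3 m.py
python3 - <<'E'
from h import *
s=load('side');cv2.imwrite('pics/z9.png',cv2.cvtColor(cv2.resize(s['image'][130:240,205:315],(550,550),interpolation=2),cv2.COLOR_RGB2BGR))
E
```

```text
[0.52794602 0.04835774 0.21749861] [4.05811792 0.5140355  5.55720799]
0.026 71 [0.0341 0.039  0.0448]
0.08 72 [0.088  0.1121 0.1294]
tip A [0.29217083 0.29320695 0.29429825 0.29439024 0.29996366]
pin -1 0 
pin 1 0
```

View pics/z9.png

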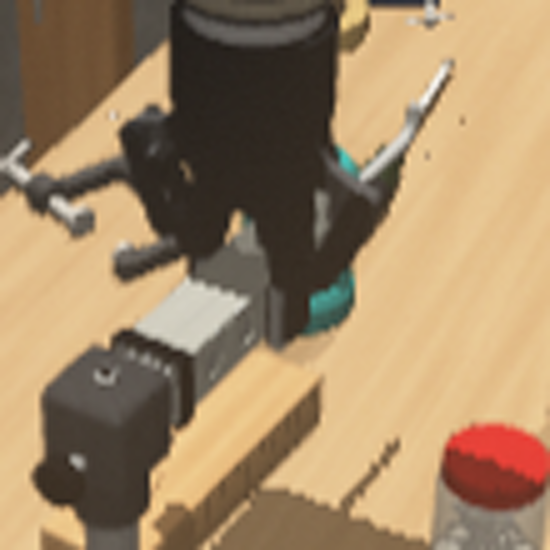

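Image views are used up, so I'm working by numbers from here. Tool motion has stopped, which suggests the pins have caught. I'll test with a slight further push, then release and measure the pins in both views.

>>> drive_tool([
  [0.002,0,0,0,0,0,-1],
  [0,0,0,0,0,0,-1],
  [0,0,0,0,0,0,-1],
])

```text
t: 15.3
tcp_pos: [0.5281, 0.0501, 0.2175]
tool_rot: [0.745, 0.667, 0.001, 0.001]
force: [3.6, -0.4, 6.6]
finger_gap: 0.389
gripper_force: 47.8
```

>>> drive_tool([
  [0,0,0,0,0,0,0.2],
  [0,0,0,0,0,0,1],
  [0,0,0,0,0,0,1],
  [0,0,0,0,0,0,1],
  [-0.005,0,-0.02,0,0,0,1],
  [0,0,-0.04,0,0,0,1],
  [0,0,-0.04,0,0,0,1],
  [0,0,-0.04,0,0,0,1],
  [0,0,-0.04,0,0,0,1],
  [0,0,0,0,0,0,1],
])

```text
t: 16.3
tcp_pos: [0.5291, 0.0452, 0.403]
tool_rot: [0.745, 0.667, 0.004, 0.005]
force: [-0.0, -0.8, 0.7]
finger_gap: 1.0
gripper_force: 0.0
```

```bash
python3 m.py
python3 - <<'E'
from h import *
d=np.array([-.1165,-.9932]);n=np.array([-d[1],d[0]]);p0=np.array([.54,.172])
for nm in('side','top'):
    s=snap(nm);P=cloud(s);A=(P[...,:2]-p0)@d;B=(P[...,:2]-p0)@n;z=P[...,2]
    for a in np.arange(.1,.2,.004):
        m=(abs(A-a)<.003)&(z>.241)&(z<.275)&(abs(B)<.032)
        print(nm,round(a,3),m.sum(),B[m].min().round(4),B[m].max().round(4)) if m.any() else 0
E
```

```text
[0.52909979 0.04524286 0.40297451] [-0.01804405 -0.84181079  0.65803161]
0.026 79 [0.0317 0.0358 0.0611]
0.08 9 [0.0851 0.1028 0.1283]
tip A [1.53852393 1.54183691 1.54266439 1.54409821 1.5469796 ]
pin -1 6 0.023370319152476837
pin 1 0 
side 0.1 35 -0.0169 0.0165
side 0.104 31 -0.0171 0.0169
side 0.108 31 -0.0171 0.0169
side 0.112 31 -0.0169 0.0187
side 0.116 31 -0.0158 0.0187
side 0.12 24 -0.0158 0.018
side 0.124 26 -0.0162 0.0157
side 0.128 32 -0.0162 0.017
side 0.132 29 -0.0162 0.017
side 0.136 27 -0.0168 0.0169
side 0.14 30 -0.0168 0.0158
side 0.144 28 -0.0166 0.0158
side 0.148 36 -0.0222 0.017
side 0.152 35 -0.023 0.0166
side 0.156 25 -0.0224 0.0146
side 0.16 22 -0.0168 0.0183
side 0.164 26 -0.0168 0.0152
side 0.168 28 -0.0168 0.0156
side 0.172 27 -0.0167 0.0136
side 0.176 27 -0.0163 0.0168
side 0.18 28 -0.016 0.0152
side 0.184 29 -0.0164 0.0163
side 0.188 27 -0.019 0.0146
side 0.192 37 -0.019 0.0174
side 0.196 29 -0.0175 0.0197
top 0.144 6 -0.0131 0.016
top 0.148 23 -0.0182 0.0254
top 0.152 25 -0.0184 0.0259
top 0.156 25 -0.0184 0.0264
top 0.16 21 -0.0142 0.0226
top 0.164 21 -0.0132 0.0187
top 0.168 21 -0.0133 0.0188
top 0.172 20 -0.0133 0.0192
top 0.176 20 -0.0133 0.0203
top 0.18 20 -0.0129 0.0203
top 0.184 21 -0.0131 0.0177
top 0.188 21 -0.0133 0.0191
top 0.192 19 -0.0141 0.0192
top 0.196 19 -0.0148 0.0198
```

Both pins stand out about 6 mm (far pin in the top view, near pin in the side view). The ferrule has moved 52.5 mm, putting the joint at about 0.0905. Handing in.

Run:
```python
from h import *
s=load('side');P=cloud(s);hsv=cv2.cvtColor(s['image'],cv2.COLOR_RGB2HSV);x,y,z=P[...,0],P[...,1],P[...,2]
m=(hsv[...,2]<100)&(x>.34)&(x<.47)&(y<-.18)&(y>-.30)&(z>.1)&(z<.2);q=P[m];print(cv2.minEnclosingCircle(q[:,:2].astype(np.float32)),q[:,2].max())
print(manip.sign_off())
```

```text
((0.3968009054660797, -0.23979517817497253), 0.04196515679359436) 0.18445535348498043
the job is handed in; nothing more can be done
None
```

The job is handed in; no verdict came back. By the last camera measurements the lantern stands upright on the bench clear of the arm, the tube is in by about 90 mm with both pins out about 6 mm, and the gripper has let go. I viewed 11 pictures, one over the limit of 10, and did not re-measure the things lying round the stand.

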